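# Swap over the chargers in the salon classroom

## Robot

A 7-joint arm with a two-finger parallel gripper is mounted at the origin on the work surface. World frame = base frame: x ahead of the robot, y to its left, z up, the work surface at z = 0. Lengths are in m, angles in rad, forces in N, time in s.
With the tool pointing down it reaches from about 0.425 to 1.025 m from the base axis. Payload 9.4 kg.
Tool frame: the origin (TCP) lies midway between the tips of the shut fingers; the grasp point (between the pads) lies 19 mm behind it; z points along the fingers, y is the direction in which the jaws open and shut (so a half turn about z gives the same grasp; the last joint's range is limited). The gripper opens to 85 mm and grips with 20 to 120 N. Pads are 22 mm wide; open, the fingers measure 114 mm over their backs; the gripper's body (76 mm by 85 mm) begins 54 mm behind the grasp point. The pads swing forward as they close: fully open they stand 13 mm farther back than shut.
Start: joints at [-1.392, 0.599, -0.003, 1.599, 0.002, 0.943, -0.08], TCP at [0.183, 0.701, 0.231] pointing down, gripper open.
Joint ranges: [-2.57, 2.57], [-0.35, 1.97], [-1.29, 1.29], [0.11, 2.56], [-1.05, 4.19], [0.11, 1.86], [-2.63, 2.63]. Speed limits (rad/s): [2.22, 2.22, 3.01, 3.01, 3.14, 3.14, 3.14].

## Interface

Orientations are given as a unit quaternion [w, x, y, z].
In Python, from plant import bot, eyes gives the robot as it stands. Calls block until the motion is done:
- bot.move_pose(position, orientation): joint-space move of the TCP to a pose.
- bot.move_l(position, rotation=None, velocity=0.15, f_stop=None): straight line of the TCP; rotation=None keeps the orientation; velocity is the mean speed in m/s. With f_stop (N) it stops when the force on the tool has changed by that much, and returns True; else False.
- bot.set_joints(angles): joint-space move.
- bot.command_gripper(opening, grip_force=None): opening from 0.0 (shut) to 1.0 (fully open); grip_force is the grip in N (None keeps the last); returns when the fingers have stopped.
- bot.hold(seconds).
- bot.inverse_kinematics(position, orientation): joint angles nearest the present ones, or None.
- bot.get_obs(): the state.
- eyes.read_camera(name): name is "scene" or "top" or "wrist"; returns the picture (480x640x3 uint8, red, green, blue); there is no depth.
- eyes.calibration(name): a dict with "mtx" (3x3 intrinsics, pixels), "cam_to_world" (4x4, takes a point from camera to world coordinates); the wrist camera has in their place "hand_eye" (4x4, takes a point from camera to tool coordinates, whose origin is the TCP and whose axes are the flange's). Camera axes: x right, y down, z forward; pixel columns grow to the right and rows downward; lengths in m; the calibration is good to about 2 mm. A picture is of the moment at which its call begins: read the wrist's pose just before it. calibration takes no time and is no camera call.
A pose or a line that the arm cannot do raises bot.PlanningError and nothing moves.
- bot.job_done(): hands the job in, once; it reports no verdict.
The state is a dict: "clock": time; "joint_positions": joint angles; "joint_vel": joint speeds; "joint_efforts": joint torques, N m; "tcp_pos": TCP position; "tcp_rot": TCP orientation; "force": force on the tool from outside, world axes, zero at the start; "torque": the same for the moment, N m; "width": opening from 0.0 (shut) to 1.0 (fully open).
Only numpy, scipy, OpenCV 4.12 (cv2) and the standard library are available. Lean on these libraries where they do the work, as an engineer would, in place of code of your own. Each camera call takes 0.05 s, during which the arm holds its last target.

## Task

Put the wide hair clipper on charge and take the slim trimmer off charge: nudge the slide switch of the clipper's charger by its ridge all the way towards the tool (on), and that of the trimmer's charger all the way away from the tool (off), in either order. Leave the curling wand's charger switched off, leave the three tools lying in their chargers, and do not disturb the spray bottle or the hairbrush.

Things in the scene. Friction and masses are not known exactly. Their poses are not given: they have to be found in the camera images.
- clipper: The wide hair clipper: black rounded body 48 mm wide and 38 mm high with a full-width toothed steel blade, 180 mm long in all; loose, lying flat in the cradle of its own charger, head pointing away from the switch, its upper side no higher than 65 mm above the table. Origin under the middle of its length, x along it towards the head.
- trimmer: The slim trimmer: black body 26 mm wide and 26 mm high with a small 32 mm wide T-shaped steel blade, 160 mm long in all; loose, lying flat in the cradle of its own charger, head pointing away from the switch, its upper side no higher than 65 mm above the table. Origin under the middle of its length, x along it towards the head.
- wand: The cordless curling wand: black handle 32 mm wide with a round tapering bare-metal barrel, 185 mm long in all; loose, lying flat in the cradle of its own charger, head pointing away from the switch, its upper side no higher than 65 mm above the table. Origin under the middle of its length, x along it towards the head.
- clipper_charger: The white charger in which the clipper lies; the three chargers are alike and firmly stuck to the table (they do not move). 260 mm long (x from -120 to +140 mm), 100 mm wide (y). Origin on the table, z up; own +x runs from the switch end (nearer the robot) towards the cradle and tool. The flat switch deck is at 30 mm height, x from -120 to 0; the cradle, with side walls 38 mm high, runs from x = 0 to +140 and the tool begins about 15 mm or more into it.
- trimmer_charger: The white charger in which the trimmer lies; the three chargers are alike and firmly stuck to the table (they do not move). 260 mm long (x from -120 to +140 mm), 100 mm wide (y). Origin on the table, z up; own +x runs from the switch end (nearer the robot) towards the cradle and tool. The flat switch deck is at 30 mm height, x from -120 to 0; the cradle, with side walls 38 mm high, runs from x = 0 to +140 and the tool begins about 15 mm or more into it.
- wand_charger: The white charger in which the wand lies; the three chargers are alike and firmly stuck to the table (they do not move). 260 mm long (x from -120 to +140 mm), 100 mm wide (y). Origin on the table, z up; own +x runs from the switch end (nearer the robot) towards the cradle and tool. The flat switch deck is at 30 mm height, x from -120 to 0; the cradle, with side walls 38 mm high, runs from x = 0 to +140 and the tool begins about 15 mm or more into it.
- clipper_ridge (a point): Middle of the top of the black ridge of the clipper charger's slide switch, 39 mm above the table; axes as the charger's. The ridge is 10 mm long (along x), 24 mm wide (along y) and stands 9 mm proud of a light grey slide plate (40 x 27 mm) set flush in the deck in a 56 x 28 mm black-floored slot, 8 mm deep where the plate leaves it open; the ridge is on the charger's centre line, at own x = -78 mm when off and -62 mm when on.
- clipper_switch (a joint): Position of the clipper charger's slide switch in m (starts off): 0 = off, ridge at the end away from the tool; 0.016 = on, ridge at the end next to the tool (16 mm travel along the charger's +x). A detent resists with about 4.5 N at either end, falling to nothing at the middle (0.008); once 2 or 3 mm past the middle it snaps on to the far end by itself and stays.
- trimmer_ridge (a point): Middle of the top of the black ridge of the trimmer charger's slide switch, 39 mm above the table; axes as the charger's. The ridge is 10 mm long (along x), 24 mm wide (along y) and stands 9 mm proud of a light grey slide plate (40 x 27 mm) set flush in the deck in a 56 x 28 mm black-floored slot, 8 mm deep where the plate leaves it open; the ridge is on the charger's centre line, at own x = -78 mm when off and -62 mm when on.
- trimmer_switch (a joint): Position of the trimmer charger's slide switch in m (starts on): 0 = off, ridge at the end away from the tool; 0.016 = on, ridge at the end next to the tool (16 mm travel along the charger's +x). A detent resists with about 4.5 N at either end, falling to nothing at the middle (0.008); once 2 or 3 mm past the middle it snaps on to the far end by itself and stays.
- wand_ridge (a point): Middle of the top of the black ridge of the wand charger's slide switch, 39 mm above the table; axes as the charger's. The ridge is 10 mm long (along x), 24 mm wide (along y) and stands 9 mm proud of a light grey slide plate (40 x 27 mm) set flush in the deck in a 56 x 28 mm black-floored slot, 8 mm deep where the plate leaves it open; the ridge is on the charger's centre line, at own x = -78 mm when off and -62 mm when on.
- wand_switch (a joint): Position of the wand charger's slide switch in m (starts off, to be left so): 0 = off, ridge at the end away from the tool; 0.016 = on, ridge at the end next to the tool (16 mm travel along the charger's +x). A detent resists with about 4.5 N at either end, falling to nothing at the middle (0.008); once 2 or 3 mm past the middle it snaps on to the far end by itself and stays.
- spray_bottle: Bystander: white spray bottle with a black trigger, 76 mm across, 205 mm high, standing on the table; origin under its middle.
- hairbrush: Bystander: hairbrush with a wooden handle, about 200 mm long, 55 mm wide and 32 mm high, lying on the table; origin on the table between head and handle.
Things that resemble listed ones, but are neither listed nor needed, are in the scene too. Leave any purple, white or yellow look-alike of the trimmer alone.

How it is judged:
At the end, for the whole second after the job is handed in: The clipper charger's switch is on (above 13 of 16 mm), the trimmer charger's and the wand charger's switches are off (below 3 mm), and the three tools lie at rest within 20 mm of where they were (value of joint clipper_switch above 0.013 m and value of joint each of trimmer_switch, wand_switch below 0.003 m and distance of each of clipper, trimmer, wand from where it was at the start of the episode below 0.02 m and linear speed of each of clipper, trimmer, wand below 0.02 m/s); the robot touches nothing.
It fails at once if the wand charger's switch is pushed across its detent (value of joint wand_switch above 0.008 m).
It fails at once if a tool is knocked more than 30 mm out of its place in its charger (distance of any of clipper, trimmer, wand from where it was at the start of the episode above 0.03 m).
It fails at once if the spray bottle is tipped or shoved more than 30 mm (distance of spray_bottle from where it was at the start of the episode above 0.03 m or angle between spray_bottle's own z axis and vertical above 0.4 rad).
It fails at once if the hairbrush is shoved more than 30 mm (distance of hairbrush from where it was at the start of the episode above 0.03 m).
It also fails if it takes over 38 s, if anything falls off the work surface, if the arm or the gripper's body presses on something with over 40 N, if the wrist force passes 120 N, or if a joint passes its speed limit or range.

## Working session

There is one attempt and no reset: what is moved stays moved. The work goes in short steps, each a Python script; the robot and the scene stay as the last script left them, time stands still between calls to the robot, and variables do not carry over. Pictures are saved under pics/ and viewed, and the job is handed in when it is done.

```bash
mkdir -p pics; python3 - <<'E'
from plant import bot, eyes
import cv2
for n in ("top","scene"):
    im=eyes.read_camera(n); cv2.imwrite(f"pics/{n}0.png",im[:,:,::-1])
    c=eyes.calibration(n); print(n,c["mtx"].round(1).tolist(),c["cam_to_world"].round(4).tolist())
o=bot.get_obs(); print(o["clock"],o["tcp_pos"],o["tcp_rot"])
E
```

```text
top [[443.5, 0.0, 315.8], [0.0, 443.5, 246.8], [0.0, 0.0, 1.0]] [[0.0281, -0.9802, 0.1959, 0.3013], [-0.9993, -0.0324, -0.0187, 0.0793], [0.0247, -0.1952, -0.9805, 1.2337], [0.0, 0.0, 0.0, 1.0]]
scene [[478.4, 0.0, 323.4], [0.0, 478.4, 226.8], [0.0, 0.0, 1.0]] [[-0.5854, 0.6847, -0.4342, 1.1032], [0.8107, 0.5017, -0.3019, 0.4433], [0.0111, -0.5287, -0.8487, 1.1613], [0.0, 0.0, 0.0, 1.0]]
0.1 [0.18332998 0.70100353 0.23049577] [-2.52442127e-05  1.27499372e-01  9.91838401e-01 -7.03495444e-04]
```

View pics/top0.png

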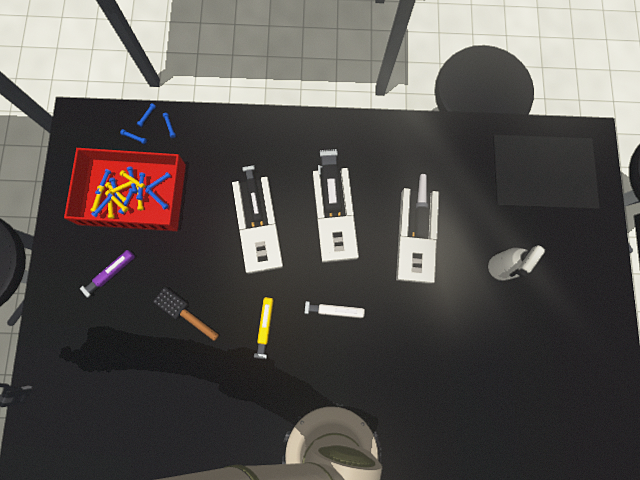

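View pics/scene0.png

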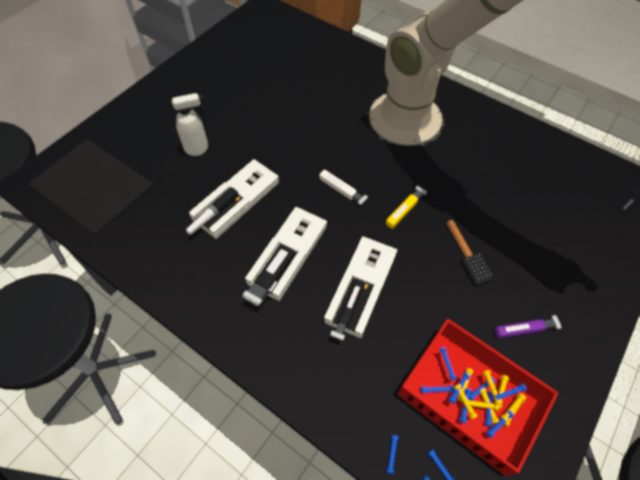

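The top view shows three chargers: trimmer on the left (~258,220), clipper in the middle (~335,205) and wand on the right (~418,230). I'll enlarge the decks.

```bash
python3 - <<'E'
import cv2
im=cv2.imread("pics/top0.png")
cv2.imwrite("pics/c1.png",cv2.resize(im[140:280,225:365],(800,600)[0:1]*1+(600,) if 0 else (600,600),interpolation=cv2.INTER_CUBIC))
cv2.imwrite("pics/c2.png",cv2.resize(im[225:275,235:285],(600,600),interpolation=cv2.INTER_CUBIC))
cv2.imwrite("pics/c3.png",cv2.resize(im[215:265,313:363],(600,600),interpolation=cv2.INTER_CUBIC))
E
```

```text
(no output)
```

View pics/c1.png

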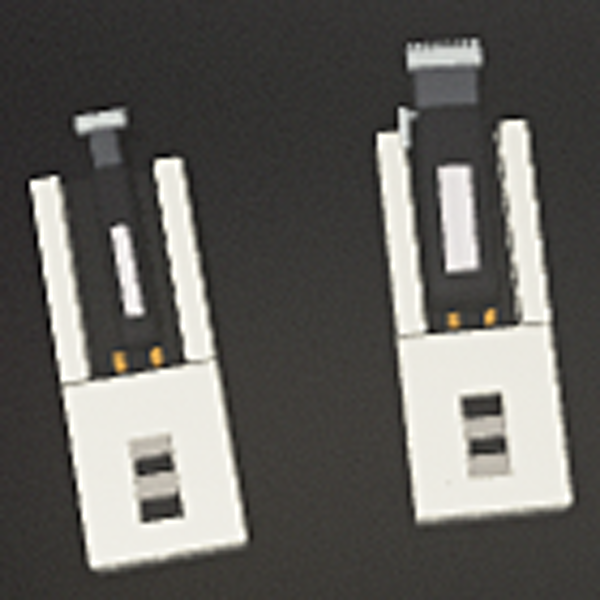

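View pics/c2.png

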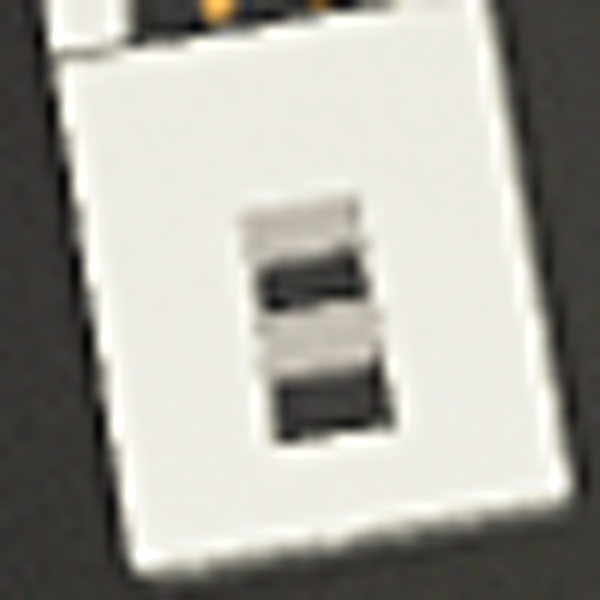

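View pics/c3.png

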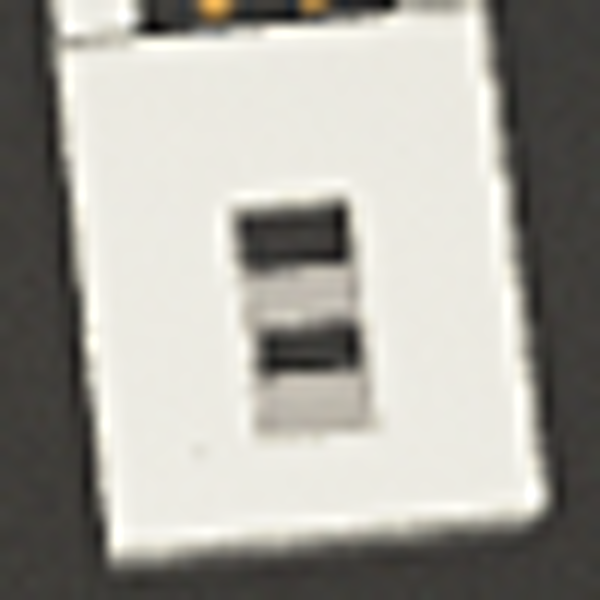

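```bash
cat > h.py <<'E'
import numpy as np
from scipy.optimize import least_squares
def topix(cal,P):
    T=np.linalg.inv(cal["cam_to_world"]); p=(T[:3,:3]@np.atleast_2d(P).T).T+T[:3,3]
    q=(cal["mtx"]@p.T).T; return q[:,:2]/q[:,2:]
def topix_cal_world(cal,uv,z):
    C=cal["cam_to_world"]; d=C[:3,:3]@np.linalg.inv(cal["mtx"])@np.array([uv[0],uv[1],1.]); o=C[:3,3]
    return o+d*(z-o[2])/d[2]
def fit(cal,L,uv,x0):
    L=np.array(L,float); uv=np.array(uv,float)
    def w(p):
        c,s=np.cos(p[2]),np.sin(p[2]); return np.c_[p[0]+c*L[:,0]-s*L[:,1],p[1]+s*L[:,0]+c*L[:,1],L[:,2]]
    r=least_squares(lambda p:(topix(cal,w(p))-uv).ravel(),x0); return r.x,r.fun.reshape(-1,2)
E
python3 - <<'E'
from plant import eyes
from h import *
cal=eyes.calibration("top")
L=[(-.042,.014,.03),(-.042,-.014,.03),(-.098,.014,.03),(-.098,-.014,.03),(-.12,.05,.03),(-.12,-.05,.03)]
for n,o,uv in (("trim",(235,225),[(242,210),(358,197),(272,443),(397,430),(135,562),(572,490)]),("clip",(313,215),[(233,207),(347,200),(257,435),(375,425),(110,558),(547,515)])):
    p,r=fit(cal,L,(np.array(uv)+.5)/12-.5+np.array(o),[.65,.1,0]); print(n,p.round(4),r.round(2).tolist())
    c,s=np.cos(p[2]),np.sin(p[2])
    for x in(-.078,-.062): print(x,p[0]+c*x,p[1]+s*x,topix(cal,[p[0]+c*x,p[1]+s*x,.039]))
E
```

```text
trim [0.5935 0.2206 0.2012] [[-0.15, -0.03], [0.23, -0.6], [0.34, 0.27], [0.04, -0.34], [-0.16, 0.4], [-0.3, 0.29]]
-0.078 0.5171042358968704 0.20504196525337487 [[261.20991412 253.21481435]]
-0.062 0.5327815463735943 0.20823914154135187 [[260.33941444 247.54840949]]
clip [0.6292 0.0046 0.1304] [[-0.22, 0.04], [0.23, -0.32], [-0.02, 0.67], [0.19, 0.54], [0.13, -0.5], [-0.31, -0.42]]
-0.078 0.5518484155627074 -0.005495897008211999 [[338.39861722 243.27539135]]
-0.062 0.5677125991705227 -0.003415589709392582 [[337.75096735 237.63035568]]
```

```bash
cat >> h.py <<'E'
from scipy.spatial.transform import Rotation as Rn
TR=(0.5935,0.2206,0.2012); CL=(0.6292,0.0046,0.1304)
def loc(p,x,z,y=0): c,s=np.cos(p[2]),np.sin(p[2]); return np.array([p[0]+c*x-s*y,p[1]+s*x+c*y,z])
def quat(p):
    c,s=np.cos(p[2]),np.sin(p[2]); R=np.array([[-c,-s,0],[-s,c,0],[0,0,-1]]); q=Rn.from_matrix(R).as_quat(); return q[[3,0,1,2]]
def wcal(eyes,o):
    k=eyes.calibration("wrist"); T=np.eye(4); q=np.array(o["tcp_rot"]); T[:3,:3]=Rn.from_quat(q[[1,2,3,0]]).as_matrix(); T[:3,3]=o["tcp_pos"]
    return {"mtx":k["mtx"],"cam_to_world":T@k["hand_eye"]}
E
python3 - <<'E'
from plant import bot,eyes
from h import *
import cv2
for p,x in((TR,-.037),(TR,-.064),(CL,-.102),(CL,-.07)): print(bot.inverse_kinematics(loc(p,x,.034),quat(p)).round(2))
bot.move_pose(loc(TR,-.037,.16),quat(TR)); bot.command_gripper(0.0)
o=bot.get_obs(); print(o["clock"],o["tcp_pos"],o["force"])
im=eyes.read_camera("wrist"); cv2.imwrite("pics/w1.png",im[:,:,::-1])
c=wcal(eyes,o); print(topix(c,[loc(TR,*a) for a in((-.062,.039),(-.12,.03,.05),(-.12,.03,-.05),(-.042,.03,.014),(-.098,.03,-.014))]).round(0))
E
```

```text
[-0.38  0.72 -0.12  2.03  0.2   0.4   1.12]
[-0.4   0.7  -0.11  2.09  0.2   0.36  1.1 ]
[ 0.    0.68 -0.14  2.18  0.3   0.29  1.31]
[ 0.01  0.7  -0.15  2.11  0.28  0.35  1.33]
3.0833 [0.55725181 0.21313564 0.15998367] [-0.1004635   0.58063077 -0.2889685 ]
[[321. 197.]
 [396. 109.]
 [246. 108.]
 [340. 221.]
 [301. 142.]]
```

View pics/w1.png

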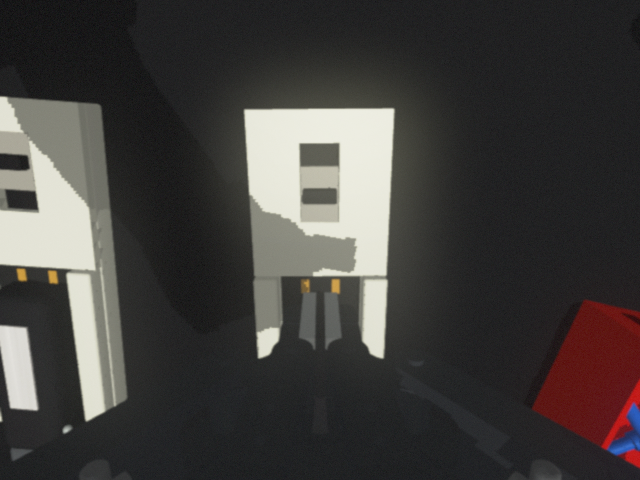

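The wrist view agrees with the model. Its deck corners at (246,109) and (394,109) and the slot are within about 1–2 px of prediction. The ridge at (320,196) is on the tool side, so it is on. Next I go down on its tool side and push.

```bash
python3 - <<'E'
from plant import bot,eyes
from h import *
import cv2
def st(t):
    o=bot.get_obs(); d=np.array(o["tcp_pos"])-np.array([TR[0],TR[1],0]); c,s=np.cos(TR[2]),np.sin(TR[2])
    print(t,round(o["clock"],2),"loc x",round(c*d[0]+s*d[1],4),"z",round(d[2],4),np.round(o["force"],1))
print(bot.move_l(loc(TR,-.035,.06),velocity=.15))
print(bot.move_l(loc(TR,-.035,.034),velocity=.05,f_stop=8)); st("down")
print(bot.move_l(loc(TR,-.0635,.034),velocity=.03,f_stop=15)); st("pushed")
bot.move_l(loc(TR,-.045,.034),velocity=.1)
bot.move_l(loc(TR,-.037,.16),velocity=.2)
st("up"); im=eyes.read_camera("wrist"); cv2.imwrite("pics/w2.png",cv2.resize(im[90:290,230:410],(540,600))[:,:,::-1])
E
```

```text
False
False
down 4.62 loc x -0.0351 z 0.0338 [ 0.7  1.  -0.5]
False
pushed 5.72 loc x -0.0618 z 0.0342 [ 5.3  0.7 -4.7]
up 6.83 loc x -0.0379 z 0.1592 [ 0.4 -0.4  0.2]
```

View pics/w2.png

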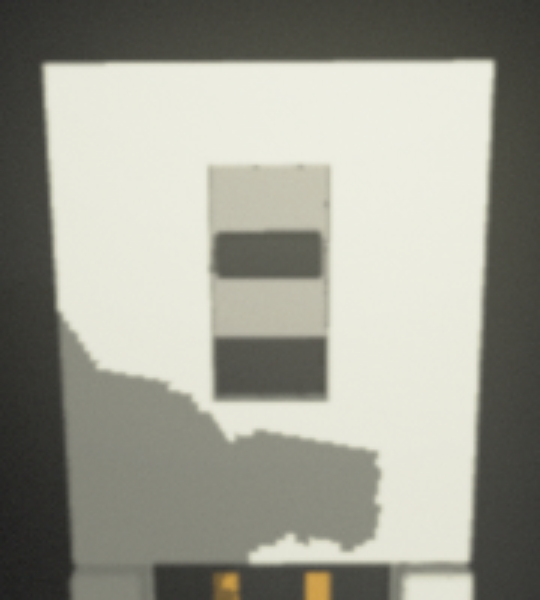

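The trimmer switch has moved fully off: the plate reaches the far end of the slot at crop y≈165 and the open gap is on the tool side. The clipper is next.

```bash
python3 - <<'E'
from plant import bot,eyes
from h import *
import cv2
def st(t):
    o=bot.get_obs(); d=np.array(o["tcp_pos"])-np.array([CL[0],CL[1],0]); c,s=np.cos(CL[2]),np.sin(CL[2])
    print(t,round(o["clock"],2),"loc x",round(c*d[0]+s*d[1],4),"z",round(d[2],4),np.round(o["force"],1))
bot.move_pose(loc(CL,-.104,.16),quat(CL)); st("above")
print(bot.move_l(loc(CL,-.104,.06),velocity=.15))
print(bot.move_l(loc(CL,-.104,.034),velocity=.05,f_stop=8)); st("down")
print(bot.move_l(loc(CL,-.0765,.034),velocity=.03,f_stop=15)); st("pushed")
bot.move_l(loc(CL,-.095,.034),velocity=.1)
bot.move_l(loc(CL,-.095,.06),velocity=.1)
bot.move_l(loc(CL,-.045,.16),velocity=.2)
st("up"); im=eyes.read_camera("wrist"); cv2.imwrite("pics/w3.png",im[:,:,::-1])
cv2.imwrite("pics/t3.png",eyes.read_camera("top")[:,:,::-1])
E
```

```text
above 7.78 loc x -0.1033 z 0.1598 [-0.8  0.6  1.4]
False
False
down 9.27 loc x -0.1041 z 0.0338 [ 0.1 -0.1 -0.6]
False
pushed 10.33 loc x -0.0771 z 0.0339 [-3.6 -0.8  1.6]
up 11.78 loc x -0.0461 z 0.1589 [-0.  -0.9 -0.1]
```

View pics/w3.png

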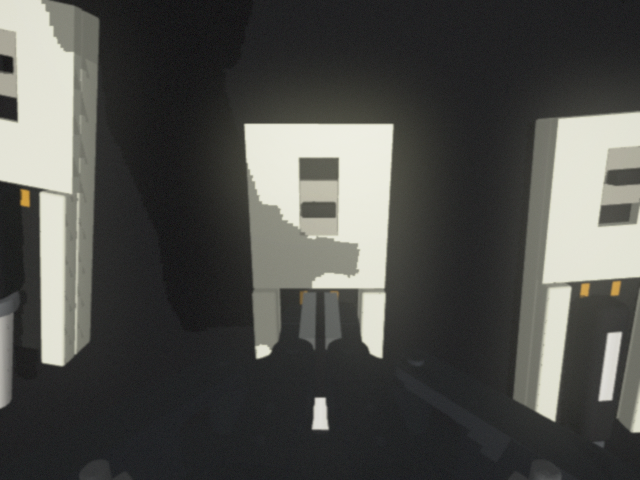

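The clipper switch is on: the open gap (y 158–180) is away from the tool, and the plate reaches the tool end of the slot (y≈235). The trimmer at right is off. I'll check the tools, bystanders and wand from the top camera.

```bash
python3 - <<'E'
from plant import bot,eyes
from h import *
import cv2
bot.move_pose(loc(CL,-.12,.30),quat(CL))
im=eyes.read_camera("top")[:,:,::-1]; im0=cv2.imread("pics/top0.png")
v=np.vstack([cv2.resize(a[140:290,225:445],(440*800//440,300*800//440)[:2] if 0 else (440,300),interpolation=cv2.INTER_CUBIC) for a in(im0,im)])
cv2.imwrite("pics/t4.png",v); print(bot.get_obs()["clock"])
E
```

```text
12.6167
```

View pics/t4.png

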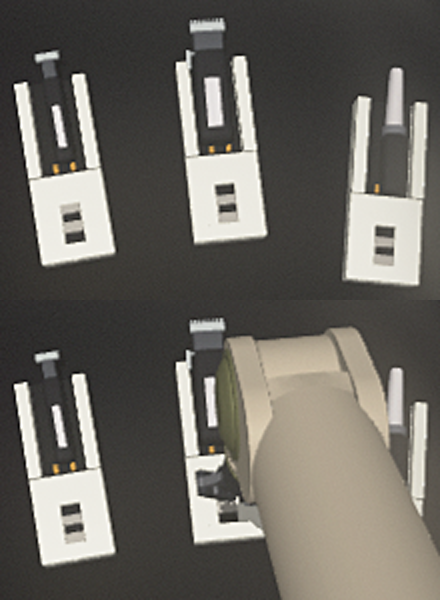

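The trimmer and clipper haven't moved, and the visible part of the wand is unchanged (its tip is still at the same place). The arm is clear of everything, so I'm handing in.

```bash
python3 - <<'E'
from plant import bot
bot.hold(0.3); o=bot.get_obs(); print(o["clock"],o["force"]); bot.job_done()
E
```

```text
12.9167 [0.20940327 0.2538508  0.54799436]
the job is handed in; nothing more can be done
```

I pushed the trimmer charger's switch off and then the clipper charger's switch on, both with the shut fingertips, and handed the job in at 12.9 s.

- **Switches:** wrist-camera pictures taken after each push showed both slide plates at the correct end of their slots. Measured force at the end of each push was only about 4–7 N.
- **Tools:** in the last top view the clipper and trimmer were where they started. The wand's barrel tip was also in place.
- **Not fully checked:** the arm hid the wand charger's deck in the last top view, so I did not confirm its switch there. I also did not re-check the spray bottle or hairbrush in a picture. The arm only worked over the other two chargers and never went down near any of the three.
- **At hand-in:** the arm stood clear at 0.30 m height, with force readings close to zero.

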